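# Slide the cover plate over the cradle lip and turn it over

### The job

The cover plate lies white side up in the raised cradle, too wide to grasp and flush with its fences: slide it part of the way out over the cradle's open lip, take it by the overhanging edge, and turn it over. Lower it onto the black mat, still in hand until it touches, and leave it lying flat there with the blue gasket side up, in the middle of the mat and roughly square with it. Do not let it fall on the bench, and leave the things around alone.

Things in the scene. Friction and masses are not known exactly. Their poses are not given: they have to be found in the camera images.
- plate: flat cover plate, 130 (its x) x 110 (its y) x 8 mm (its z), 0.11 to 0.23 kg; origin at its centre; +z out of the white face (grey disc in the middle), -z out of the blue face (flat black gasket line). It starts white side up in the cradle, y axes parallel, centre at the cradle's x = 0, y = 0 to 2 mm, top 78 mm above the bench. A fingertip pressed on it with 10 to 20 N drags it along
- cradle: fixed dark grey block 160 (its x) x 132 (its y) mm; origin at the centre of its underside. Grey floor 70 mm high; aluminium fences rise 8 mm above it, flush with the plate: 12 mm wide at the -x and +x ends (136 mm apart inside), 10 mm wide along the +y side (inner face at y = +56 mm). The -y side is open; below that lip the face drops straight down
- cradle_lip (a point): middle of the open lip: the floor's edge at the cradle's y = -66 mm, 70 mm above the bench; the plate leaves the cradle over it towards the cradle's -y
- mat: flat black rubber-topped mat (a thin board on small feet) with a thin yellow border line, 260 (its x) x 230 (its y) mm, fixed on the bench to the right of the cradle; top face level, 10 mm above the bench; origin at the centre of its underside, z up
- turned_cup: bystander: turned steel cup with a red band, 60 mm across, 52 mm high, loose; origin at the centre of its underside
- stepper: bystander: loose stepper motor on its side, 67 x 42 x 42 mm; origin at the centre of its underside
- fuses: bystander: small white carton, 55 x 85 x 32 mm, loose; origin at the centre of its underside
There are look-alikes about, which are no part of the job. There is more than one size of the plate; the one meant has the size given above.

How it is judged (in metres and radians):
On the way, in this order (a step that is already met when the one before it is completed fails the run):
1. the plate has been slid out at least 20 mm over the lip and still lies flat on the cradle (y of plate in the frame of cradle_lip between -0.01 and 0.035 m and angle between plate's own z axis and vertical below 0.12 rad and contact force between plate and cradle above 0.1 N), for 0.1 s.
2. the plate is held in the gripper clear of the cradle (contact force between the fingers and plate above 1 N and contact force between plate and cradle below 0.05 N and contact force between plate and mat below 0.05 N and height (world z) of plate above 0.06 m), for 0.1 s.
3. the plate touches the mat while the fingers still hold it (contact force between the fingers and plate above 0.3 N and contact force between plate and mat above 0.2 N), for 0.1 s.
At the end, for the whole second after the job is handed in: The plate lies at rest, released and flat (within 0.1 rad) on the mat, blue gasket side up, its centre within 40 mm of the mat's centre and its long side within 0.3 rad of the mat's long side (angle between plate's own z axis and vertical above 3.04 rad and height (world z) of plate below 0.019 m and horizontal distance between plate and mat below 0.04 m and angle between the x axis of plate and the x axis of mat, either way round below 0.3 rad and linear speed of plate below 0.01 m/s and contact force between the fingers and plate below 0.05 N); the robot touches nothing.
It fails at once if the plate falls onto the bench beside the mat (height (world z) of plate below 0.06 m and horizontal distance between plate and mat above 0.18 m).
It fails at once if a bystander is pushed more than 20 mm (distance of any of turned_cup, stepper, fuses from where it was at the start of the episode above 0.02 m).
It also fails if it takes over 64 s, if anything falls off the work surface, if the arm or the gripper's body presses on something with over 40 N, if the wrist force passes 120 N, or if a joint passes its speed limit or range.

### The arm

A 6-joint arm with a two-finger parallel gripper is mounted at the origin on a cart in front of the work surface, level with it; the furniture and walls round the work are solid. World frame = base frame: x ahead of the robot, y to its left, z up, the work surface at z = 0. Lengths are in m, angles in degrees, forces in N, time in s.
With the tool pointing down it reaches from about 0.4 to 0.825 m from the base axis. Payload 7 kg.
Tool frame: the origin (TCP) lies midway between the tips of the shut fingers; the grasp point (between the pads) lies 19 mm behind it; z points along the fingers, y is the direction in which the jaws open and shut (so a half turn about z gives the same grasp; the last joint's range is limited). The gripper opens to 88 mm and grips with 3 to 60 N. Pads are 19 mm wide; open, the fingers measure 130 mm over their backs; the gripper's body (78 mm by 193 mm) begins 47 mm behind the grasp point.
Start: joints at [16.507, 20.546, 0.682, 0, -70.136, -16.507], TCP at [0.675, -0, 0.227] pointing down, gripper open.
Joint ranges: [-176.03, 176.03], [-82.01, 121.73], [-58.28, 71.71], [-173.87, 95.51], [-174.79, -0.11], [-173.66, 173.66]. Speed limits (degrees/s): [136.94, 136.94, 172.46, 180, 180, 180].

### API

Orientations are given as [roll, pitch, yaw] about the fixed x, y, z axes, in that order (R = Rz(yaw) Ry(pitch) Rx(roll)).
In Python, from plant import ctrl, snapshot gives the robot as it stands.
- The arm moves only by the shell command python3 -m pendant 'ROWS'. ROWS is JSON, a list of rows, each a list of 7 numbers: the shift along the tool's x, y, z in m, then the turn, a rotation vector about the tool's x, y, z in rad, then the opening, from -1 (shut) to 1 (fully open), so that 0 is half open. In form: [[x, y, z, ax, ay, az, jaw], ...]. A call has 1 to 12 rows; each row is the pose to reach, as a shift and turn from the pose commanded when the call began, along the tool's axes at that moment; what a row does not reach only later rows make up. A row lasts 1/8 s, in which the tool goes at most 62.5 mm and 10.7 degrees, less where a joint would pass 70% of its speed; a pose out of reach is approached as far as the arm can. A call with a gripper value outside its range is refused whole. The fingers move at their own pace and stop on an object; the grip force is fixed at half the most. Time passes only in rows, so rows that repeat a pose let the fingers close. It gives the time, the measured TCP pose, the force and the opening at its end, in the units of the state.
- ctrl.get_obs(): the state, without advancing time (a new reading comes with each control period).
- snapshot(name): name is "scene" or "side" or "wrist"; returns a dict with "image" (384x512x3 uint8, blue, green, red), "mtx" (3x3 intrinsics, pixels), "eye" and "attitude" of the camera in the world; the wrist camera has in their place "tool_from_camera" (4x4, takes a point from camera to tool coordinates, whose origin is the TCP and whose axes are the flange's). Camera axes: x right, y up, looking along -z (the intrinsics and any distortion apply to the point x, -y, -z); pixel columns grow to the right and rows downward; lengths in m; the calibration is good to about 2 mm. A picture is of the moment at which its call begins: read the wrist's pose just before it. There is no depth.
- ctrl.close_job(): hands the job in, once; it reports no verdict.
The state is a dict: "clock": time; "joint_pos": joint angles; "qvel": joint speeds; "tau": joint torques, N m; "tool_pos": TCP position; "orientation": TCP orientation; "force": force on the tool from outside, world axes, zero at the start; "moment": the same for the moment, N m; "opening": finger opening in m.
Only numpy, scipy, OpenCV 4.12 (cv2) and the standard library are available. Lean on these libraries where they do the work, as an engineer would, in place of code of your own. Each camera call takes 0.05 s, during which the arm holds its last target.

## Working session

There is one attempt and no reset: what is moved stays moved. The work goes in short steps, Python scripts to look and compute and a shell command to move; the robot and the scene stay as the last step left them, time stands still between calls to the robot, and variables do not carry over. Pictures are saved under pics/ and viewed, and the job is handed in when it is done.

```bash
ls; mkdir -p pics
cat > h.py <<'E'
import numpy as np, cv2, json
from scipy.spatial.transform import Rotation as R
from plant import ctrl, snapshot
def pic(name,fn):
    o=ctrl.get_obs(); s=snapshot(name); cv2.imwrite('pics/'+fn+'.png',s['image'])
    d={k:np.asarray(v).tolist() for k,v in s.items() if k!='image'}
    d['tp']=list(map(float,o['tool_pos'])); d['to']=list(map(float,o['orientation']))
    json.dump(d,open('pics/'+fn+'.json','w')); return d
E
python3 - <<'E'
from h import *
for n in ['scene','side','wrist']:
    d=pic(n,n+'0'); print(n,d)
print(ctrl.get_obs())
E
```

```text
pics
scene {'mtx': [[439.9705143612432, 0.0, 252.7050017715263], [0.0, 439.9705143612432, 189.94595424234063], [0.0, 0.0, 1.0]], 'eye': [0.21072106165234275, -0.5498777535442315, 1.0156007252209698], 'attitude': [38.022382701927626, -0.47187435208917333, -24.742239843512007], 'tp': [0.6745149808773284, -2.1084862065876214e-05, 0.2255901062693832], 'to': [179.90327359734042, -0.009244762529677144, -90.00632484284732]}
side {'mtx': [[412.2125939835956, 0.0, 254.45112307847978], [0.0, 412.2125939835956, 188.29263005363177], [0.0, 0.0, 1.0]], 'eye': [0.5412729643758906, 1.1200064490457193, 0.63614517302566], 'attitude': [61.95589655116746, 1.2095634741700847, -179.95652524743033], 'tp': [0.6744950408223788, -1.3683622919496107e-05, 0.2256388913095837], 'to': [179.9054713827102, -0.006267897053384436, -90.00768223088733]}
wrist {'mtx': [[307.74826764364786, 0.0, 259.7648253824127], [0.0, 307.74826764364786, 195.7023535674412], [0.0, 0.0, 1.0]], 'tool_from_camera': [[-0.000770196307478574, 0.9534008554513681, 0.30170551142172974, 0.08151110507281656], [0.999999607237304, 0.0008666178896014
[... 277 characters left out ...]
0019708191, -90.00436499519716]}
{'clock': 0.15, 'joint_pos': array([ 1.65079206e+01,  2.05804159e+01,  6.46740502e-01, -1.51496056e-02,
       -7.01334140e+01, -1.65075690e+01]), 'qvel': array([-0.01438572, -0.10069952,  0.14535083,  0.02560454,  0.00724058,
       -0.01676456]), 'tau': array([ 1.39394037e-04, -5.83274567e+01,  2.93289685e+01,  7.00122759e+00,
        8.75052094e-03, -9.76538854e-05]), 'tool_pos': array([ 6.74650644e-01, -5.66046866e-06,  2.25861188e-01]), 'orientation': array([ 1.79931629e+02, -5.40813617e-03, -9.00048019e+01]), 'force': array([ 0.04982222,  0.40349543, -0.14702916]), 'moment': array([-0.0022993 , -0.0086434 , -0.04485251]), 'opening': 0.08777094053905676}
```

View pics/scene0.png

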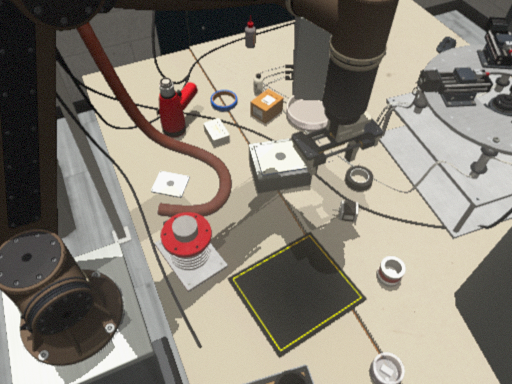

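View pics/side0.png

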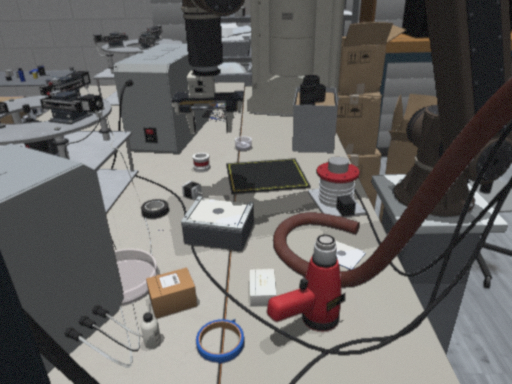

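View pics/wrist0.png

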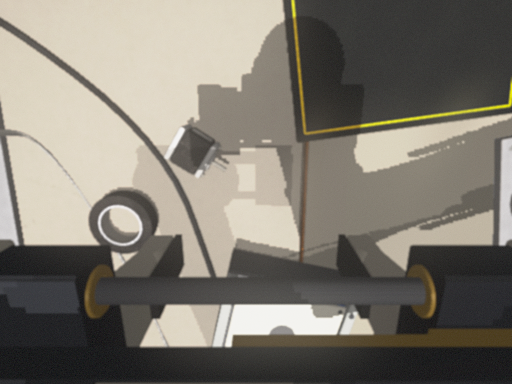

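Run:
```python
from h import *
a=cv2.imread('pics/scene0.png')
cv2.imwrite('pics/c1.png',cv2.resize(a[125:205,235:335],None,fx=7,fy=7,interpolation=cv2.INTER_CUBIC))
cv2.imwrite('pics/c2.png',cv2.resize(a[220:360,220:380],None,fx=4,fy=4,interpolation=cv2.INTER_CUBIC))
a=cv2.imread('pics/side0.png')
cv2.imwrite('pics/c3.png',cv2.resize(a[150:260,170:320],None,fx=5,fy=5,interpolation=cv2.INTER_CUBIC))
```

```text
(no output)
```

View pics/c1.png

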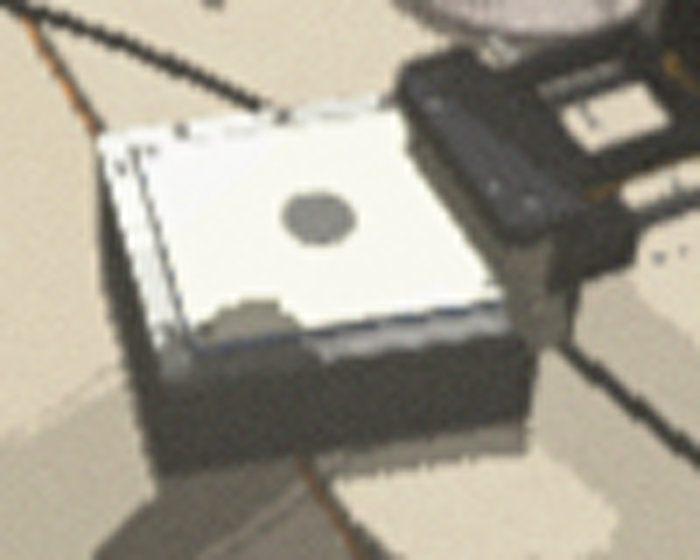

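View pics/c2.png

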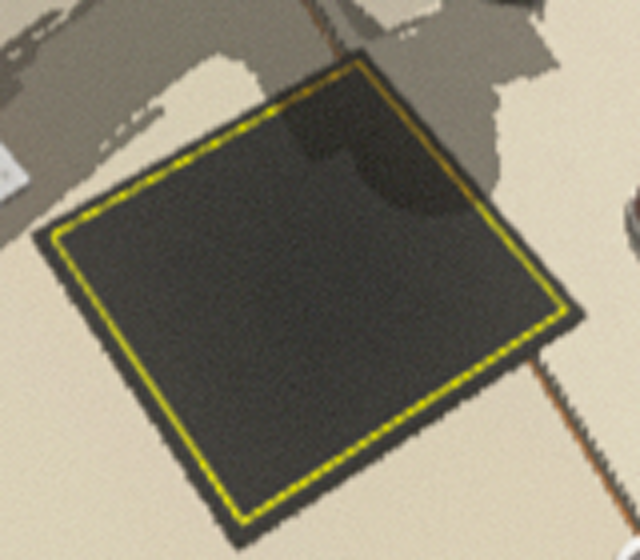

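View pics/c3.png

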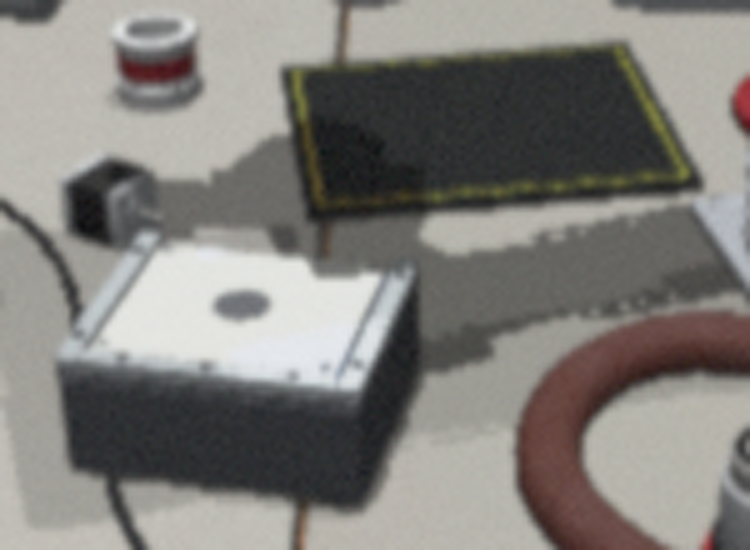

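```bash
cat >> h.py <<'E'
def ray(fn,uv):
    d=json.load(open('pics/'+fn+'.json')); K=np.array(d['mtx'])
    p=np.linalg.inv(K)@[uv[0],uv[1],1]; v=np.array([p[0],-p[1],-p[2]])
    if 'eye' in d:
        return np.array(d['eye']), R.from_euler('xyz',d['attitude'],degrees=True).apply(v)
    T=np.array(d['tool_from_camera']); Rt=R.from_euler('xyz',d['to'],degrees=True)
    return np.array(d['tp'])+Rt.apply(T[:3,3]), Rt.apply(T[:3,:3]@v)
def at(fn,uv,z):
    e,v=ray(fn,uv); return e+v*(z-e[2])/v[2]
def crop(p,s,off): return [(p[0]+.5)/s-.5+off[0],(p[1]+.5)/s-.5+off[1]]
def rect(P):
    r=cv2.minAreaRect(np.array(P)[:,:2].astype(np.float32)*1000); return r
E
python3 - <<'E'
from h import *
np.set_printoptions(precision=4,suppress=True)
print('disc',at('scene0',crop((318,218),7,(235,125)),.078),at('side0',crop((242,304),5,(170,150)),.078))
for n,p in [('c',(98,133)),('c-x-y',(168,372))]: print(n,at('scene0',crop(p,7,(235,125)),.078))
print('side cradle');S=[at('side0',crop(p,5,(170,150)),.078) for p in [(60,357),(360,390),(412,265),(150,235)]];print(np.array(S))
for a in range(4):
  d=S[(a+1)%4]-S[a];print(np.hypot(*d[:2]),np.degrees(np.arctan2(d[1],d[0])))
for nm,P in [('scene0',[crop(p,4,(220,220)) for p in [(360,50),(583,315),(240,548),(37,235)]]),('side0',[crop(p,5,(170,150)) for p in [(283,68),(625,42),(700,185),(312,218)]])]:
  M=[at(nm,p,.01) for p in P];print(np.array(M),np.mean(M,0))
  for a in range(4):
    d=M[(a+1)%4]-M[a];print(np.hypot(*d[:2]),np.degrees(np.arctan2(d[1],d[0])))
for n,f,p,z in [('cup','scene0',(392,266),.052),('motor','scene0',(349,210),.04),('other plate','scene0',(170,184),.008),('box','scene0',(217,130),.03),('ring','scene0',(359,177),.02),('cup2','scene0',(386,366),.04),('cup-side','side0',(201,158),.05),('orange',"scene0",(267,100),.03)]: print(n,at(f,p,z))
E
```

```text
disc [0.6487 0.194  0.078 ] [0.6495 0.1918 0.078 ]
c [0.5861 0.2754 0.078 ]
c-x-y [0.5573 0.145  0.078 ]
side cradle
[[0.7377 0.2405 0.078 ]
 [0.5851 0.2753 0.078 ]
 [0.5604 0.1541 0.078 ]
 [0.707  0.1154 0.078 ]]
0.15646645517792482 167.14559651115974
0.12372359571657955 -101.52477432400799
0.15157860575179102 -14.787081863925547
0.12881947139145117 76.2101232266467
[[ 0.6269 -0.0341  0.01  ]
 [ 0.6571 -0.2574  0.01  ]
 [ 0.4039 -0.2944  0.01  ]
 [ 0.3752 -0.0701  0.01  ]] [ 0.5158 -0.164   0.01  ]
0.22528834212529925 -82.29175043877562
0.25588389642242043 -171.67028771517292
0.2262062478127754 97.30044349388092
0.2542656486952136 8.128110872025283
[[ 0.659  -0.2551  0.01  ]
 [ 0.4058 -0.2902  0.01  ]
 [ 0.3768 -0.0604  0.01  ]
 [ 0.6265 -0.0254  0.01  ]] [ 0.517  -0.1578  0.01  ]
0.25562738282025926 -172.11466296379209
0.23159852412335663 97.1819310535626
0.2521304182107439 7.984103631450119
0.23201661612744398 -81.95312655594881
cup [ 0.7457 -0.2255  0.052 ]
motor [ 0.7472 -0.0316  0.04  ]
other plate [0.3364 0.2824 0.008 ]
box [0.5385 0.4133 0.03  ]
ring [0.8497 0.0684 0.02  ]
cup2 [ 0.5972 -0.4149  0.04  ]
cup-side [ 0.7436 -0.2155  0.05  ]
orange [0.7466 0.4778 0.03  ]
```

```bash
python3 -m pendant '[[-0.05,0.005,0,0,0,0,-1],[-0.1,0.01,0.02,0,0,0,-1],[-0.15,0.015,0.04,0,0,0,-1],[-0.2,0.018,0.07,0,0,0,-1],[-0.222,0.018,0.1,0,0,0,-1],[-0.222,0.018,0.13,0,0,0,-1],[-0.222,0.018,0.13,0,0,0,-1]]'
python3 - <<'E'
from h import *
d=pic('wrist','w1');print(d['tp'],d['to'],ctrl.get_obs()['joint_pos']); pic('scene','s1')
o=ctrl.get_obs(); open('kin.txt','a').write(json.dumps([list(map(float,o[k])) for k in('joint_pos','tool_pos','orientation')])+'\n')
E
```

```text
clock: 1.02
tool_pos: [0.655, 0.2214, 0.0935]
orientation: [179.7, -0.2, -90.0]
force: [-0.2, -0.1, 0.1]
opening: 0.0232
[0.6550439638050992, 0.22140583028035962, 0.09349090238323801] [179.70585640796716, -0.16321783883231694, -89.98541503777449] [ 3.47290352e+01  2.78340284e+01 -5.84225273e+00  1.26569730e-02
 -5.64719685e+01 -3.47225766e+01]
```

View pics/w1.png

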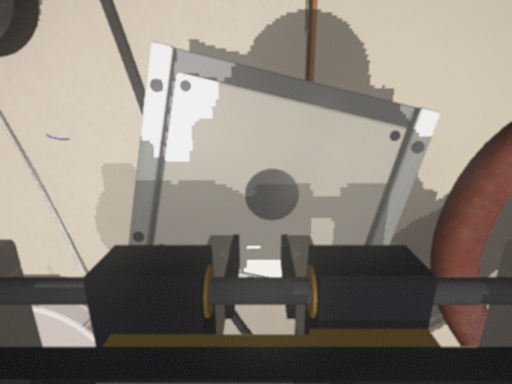

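View pics/s1.png

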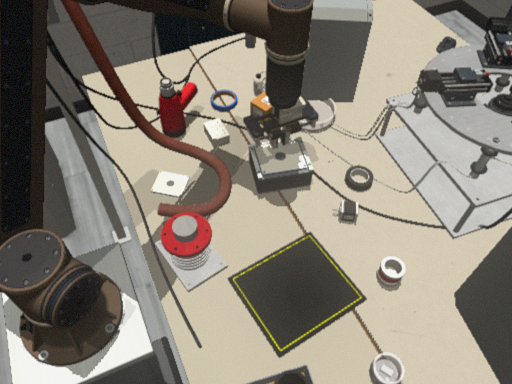

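```bash
python3 - <<'E'
from h import *
for p in [(272,194),(153,43),(439,112),(177,74)]: print(p,at('w1',p,.078))
a=at('w1',(153,43),.078);b=at('w1',(439,112),.078);d=a-b;print(np.hypot(*d[:2]),np.degrees(np.arctan2(d[1],d[0])),(a+b)/2)
E
python3 -m pendant '[[0,0,0.005,0,0,0,-1],[0,0,0.009,0,0,0,-1],[0,0,0.011,0,0,0,-1],[0,0,0.013,0,0,0,-1],[0,0,0.015,0,0,0,-1],[0,0,0.015,0,0,0,-1]]'
```

```text
(272, 194) [0.64888668 0.19408678 0.078     ]
(153, 43) [0.71103677 0.11269195 0.078     ]
(439, 112) [0.55748811 0.14707998 0.078     ]
(177, 74) [0.69991029 0.12756154 0.078     ]
0.15735224460827774 -12.62339685749798 [0.63426244 0.12988597 0.078     ]
clock: 1.88
tool_pos: [0.6569, 0.2219, 0.0813]
orientation: [180.0, -0.0, -90.0]
force: [0.6, -0.0, -0.2]
opening: 0.0007
```

```bash
python3 -m pendant '[[0,0,0.001,0,0,0,-1],[0,0,0.002,0,0,0,-1],[0,0,0.003,0,0,0,-1],[0,0,0.004,0,0,0,-1],[0,0,0.004,0,0,0,-1]]'
```

```text
clock: 2.5
tool_pos: [0.6571, 0.222, 0.0784]
orientation: [-180.0, 0.0, -90.0]
force: [-1.5, 0.8, 4.6]
opening: 0.0005
```

```bash
python3 -m pendant '[[0,0,0.001,0,0,0,-1],[0,0,0.002,0,0,0,-1],[0,0,0.002,0,0,0,-1]]'
```

```text
clock: 2.88
tool_pos: [0.6577, 0.222, 0.0783]
orientation: [-179.9, 0.0, -90.0]
force: [-5.6, -2.3, 15.0]
opening: 0.0002
```

```bash
python3 -m pendant '[[0.004,0.001,0,0,0,0,-1],[0.008,0.002,0,0,0,0,-1],[0.012,0.003,0,0,0,0,-1],[0.016,0.0035,0,0,0,0,-1],[0.02,0.0045,0,0,0,0,-1],[0.024,0.0055,0,0,0,0,-1],[0.028,0.0065,0,0,0,0,-1],[0.028,0.0065,0,0,0,0,-1]]'
python3 - <<'E'
from h import *
d=pic('wrist','w2');pic('scene','s2')
E
```

```text
clock: 3.88
tool_pos: [0.6529, 0.1952, 0.0783]
orientation: [-179.7, 0.1, -89.9]
force: [0.8, 2.3, 9.7]
opening: 0.0008
```

View pics/w2.png

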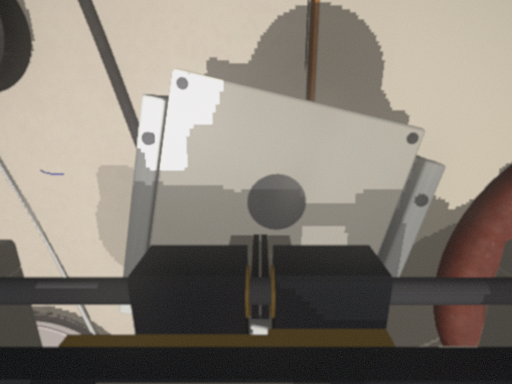

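```bash
python3 -m pendant '[[0.004,0.001,0.0005,0,0,0,-1],[0.008,0.002,0.0005,0,0,0,-1],[0.012,0.003,0.0005,0,0,0,-1],[0.016,0.0035,0.0005,0,0,0,-1],[0.02,0.0045,0.0005,0,0,0,-1],[0.024,0.0055,0.0005,0,0,0,-1],[0.024,0.0055,0.0005,0,0,0,-1]]'
python3 - <<'E'
from h import *
d=pic('wrist','w3')
o=ctrl.get_obs(); open('kin.txt','a').write(json.dumps([list(map(float,o[k])) for k in('joint_pos','tool_pos','orientation')])+'\n')
for p in [(277,202)]: print(p,at('w2',p,.078))
E
```

```text
clock: 4.85
tool_pos: [0.648, 0.1715, 0.0783]
orientation: [-179.6, 0.2, -89.9]
force: [1.0, 2.6, 11.8]
opening: -0.0
(277, 202) [0.64476428 0.16775732 0.078     ]
```

View pics/w3.png

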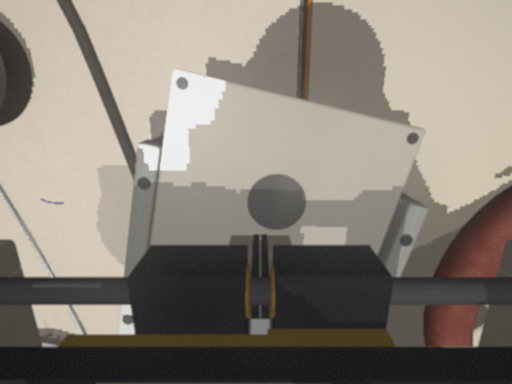

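```bash
cat > log.py <<'E'
from h import *
o=ctrl.get_obs(); open('kin.txt','a').write(json.dumps([list(map(float,o[k])) for k in('joint_pos','tool_pos','orientation')])+'\n')
print(np.round(o['joint_pos'],2),np.round(o['tool_pos'],4),np.round(o['orientation'],2),o['clock'])
E
python3 -m pendant '[[0,0,-0.04,0,0,0,-1],[0,0,-0.09,0,0,0,-1],[0.03,0,-0.14,0,0,0,-1],[0.08,0,-0.18,0,0,0,0],[0.13,0,-0.2,0,-0.1,0,1],[0.18,0,-0.2,0,-0.25,0,1],[0.23,0,-0.2,0,-0.4,0,1],[0.25,0,-0.2,0,-0.5,0,1],[0.25,0,-0.2,0,-0.5,0,1]]'; python3 log.py;  python3 - <<'E'
from h import *
pic('side','d4')
E
```

```text
clock: 6.02
tool_pos: [0.6448, -0.0843, 0.2734]
orientation: [179.8, 28.7, -90.4]
force: [-0.1, 1.6, -0.4]
opening: 0.0548
[ -8.42  22.32  14.9  -28.43 -87.46  10.55] [ 0.6448 -0.0843  0.2734] [179.84  28.72 -90.44] 6.025
```

View pics/d4.png

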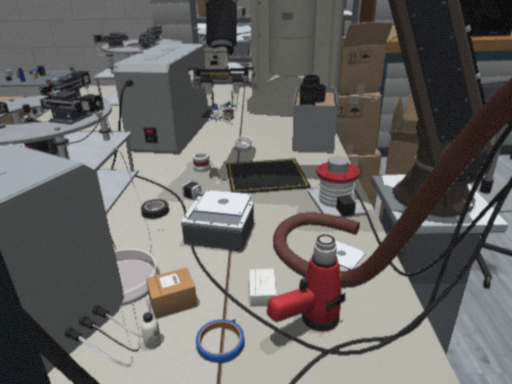

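```bash
cat > kin.py <<'E'
import numpy as np, json
from scipy.spatial.transform import Rotation as R
from scipy.optimize import least_squares
D=[json.loads(l) for l in open('kin.txt')]
D.append([[16.5079,20.5804,.64674,-.01515,-70.13341,-16.50757],[.67465,0,.225861],[179.9316,-.0054,-90.0048]])
r=lambda a,t:R.from_euler(a,t,degrees=True)
def rots(q,s4=1,s6=1):
    A=r('z',q[0]);B=A*r('y',q[1]);C=A*r('y',q[1]-q[2]);E=C*r('x',s4*q[3]);F=E*r('y',-q[4]);G=F*r('x',s6*q[5]);return A,B,C,E,F,G
if __name__=='__main__':
  for s4 in (1,-1):
   for s6 in (1,-1):
    Ts=[rots(q,s4,s6)[-1].inv()*r('xyz',o) for q,p,o in D]
    print(s4,s6,[np.round((Ts[0].inv()*t).magnitude()*57.3,2) for t in Ts],Ts[0].as_matrix().round(2).tolist())
E
python3 kin.py; cat kin.txt
```

```text
1 1 [np.float64(0.0), np.float64(6.57), np.float64(101.34), np.float64(36.39)] [[-0.0, 0.0, 1.0], [-0.35, 0.94, -0.0], [-0.94, -0.35, -0.0]]
1 -1 [np.float64(0.0), np.float64(0.12), np.float64(56.9), np.float64(0.1)] [[-0.0, 0.0, 1.0], [-1.0, -0.0, -0.0], [0.0, -1.0, 0.0]]
-1 1 [np.float64(0.0), np.float64(6.5), np.float64(90.55), np.float64(36.43)] [[0.0, -0.0, 1.0], [-0.35, 0.94, 0.0], [-0.94, -0.35, -0.0]]
-1 -1 [np.float64(0.0), np.float64(0.0), np.float64(0.0), np.float64(0.0)] [[0.0, -0.0, 1.0], [-1.0, 0.0, 0.0], [-0.0, -1.0, -0.0]]
[[34.71235559606963, 27.756726834852127, -5.768841018353465, 0.03373252332848582, -56.47486598972177, -34.723225403034675], [0.6573780546798015, 0.2218469323243584, 0.09717837928162529], [-179.98434239414829, -0.023362551690653946, -89.99224232749071]]
[[31.493697070420254, 26.66167190062524, -10.5458575084691, 0.09246806538551802, -52.37118582260472, -31.475171961098866], [0.648011196333202, 0.17150415809751207, 0.0783083205491061], [-179.60227700671632, 0.15713390440973282, -89.92474295850269]]
[[-8.422819214966301, 22.32389312266478, 14.901752196000052, -28.425127066591973, -87.46051544116288, 10.547383872973507], [0.6447526210067546, -0.08425220529702332, 0.27337116071639317], [179.83784895551327, 28.724341887638346, -90.4386631306904]]
```

```bash
cat >> kin.py <<'E'
T0=R.from_matrix([[0,0,1],[-1,0,0],[0,-1,0]])
def rows(q):
    A,B,C,E,F,G=[x.as_matrix() for x in rots(q,-1,-1)]
    # r0,z0 | a2(z) | Cx,Cy,Cz | Fx,Fy,Fz
    return np.column_stack([A[:,0],A[:,2],B[:,2],C[:,0],C[:,1],C[:,2],F[:,0],F[:,1]])
def fit(D,prior,lam):
    M=np.vstack([rows(q) for q,p,o in D]);b=np.hstack([p for q,p,o in D])
    M2=np.vstack([M,np.diag(lam)]);b2=np.hstack([b,np.array(lam)*prior])
    x=np.linalg.lstsq(M2,b2,rcond=None)[0];return x,(M@x-b).reshape(-1,3),np.linalg.svd(M)[1]
if __name__=='__main__':
  np.set_printoptions(precision=4,suppress=True,linewidth=150)
  for prior,lam in [([0,.245,.54,.54,0,0,.35,-.15],[.01]*8),([0,.1,.71,.54,0,0,.35,-.15],[.01]*8),([0,.1,.54,.54,0,0,.35,-.15],[1,.0001,.0001,.0001,1,1,.0001,.0001])]:
    x,e,s=fit(D,np.array(prior),lam);print(x,'\n',np.abs(e).max(),s)
E
python3 kin.py|tail -7
```

```text
-1 -1 [np.float64(0.0), np.float64(0.0), np.float64(0.0), np.float64(0.0)] [[0.0, -0.0, 1.0], [-1.0, 0.0, 0.0], [-0.0, -1.0, -0.0]]
[ 0.0006  0.2006  0.5992  0.4638  0.0001  0.0005  0.378  -0.1919] 
 0.00011663405581285868 [3.9255 2.8778 2.8051 0.4518 0.398  0.2473 0.121  0.0478]
[-0.0014  0.1955  0.6061  0.4636 -0.0001 -0.0009  0.378  -0.1917] 
 0.00020572619566028294 [3.9255 2.8778 2.8051 0.4518 0.398  0.2473 0.121  0.0478]
[ 0.      0.1988  0.6016  0.4636  0.      0.      0.378  -0.1918] 
 4.035373376523599e-06 [3.9255 2.8778 2.8051 0.4518 0.398  0.2473 0.121  0.0478]
```

```bash
cat >> kin.py <<'E'
X=np.array([0,.1988,.6016,.4636,0,0,.378,-.1918])
LO=np.array([-176.03,-82.01,-58.28,-173.87,-174.79,-173.66]);HI=np.array([176.03,121.73,71.71,95.51,-.11,173.66])
def fk(q): return rows(q)@X, rots(q,-1,-1)[-1]*T0
def ik(p,Rt,seed):
    def f(q):
        a,b=fk(q);return np.hstack([(a-p)*10,(b.inv()*Rt).as_rotvec()*3])
    s=least_squares(f,np.clip(seed,LO+.1,HI-.1),bounds=(LO,HI),x_scale=30.);return s.x,np.abs(s.fun).max()
def pose(h,th,ysign,z=None):
    """h heading deg of tool z horizontally, th down tilt deg"""
    h,t=np.radians([h,th]);zz=np.array([np.cos(h)*np.cos(t),np.sin(h)*np.cos(t),-np.sin(t)])
    yy=ysign*np.array([np.cos(h)*np.sin(t),np.sin(h)*np.sin(t),np.cos(t)])
    return R.from_matrix(np.column_stack([np.cross(yy,zz),yy,zz]))
def links(q):
    A,B,C,E,F,G=[x.as_matrix() for x in rots(q,-1,-1)]
    e=A[:,2]*X[1]+B[:,2]*X[2]; w=e+C[:,0]*X[3]; f=w+F[:,1]*X[7]; return e,w,f
E
cat > t1.py <<'E'
from kin import *
np.set_printoptions(precision=3,suppress=True,linewidth=150)
q0=np.array(D[2][0]);rng=np.random.default_rng(0)
def trial(name,g,Rt):
    p=g+Rt.apply([0,0,.019]);sol=[]
    for k in range(25):
        sd=q0+ (rng.uniform(-60,60,6)*np.array([1,1,1,2.5,1,3]) if k else 0)
        q,e=ik(p,Rt,sd)
        if e<1e-3 and not any(np.abs(q-s).max()<1 for s in sol): sol.append(q)
    for s in sol: print(name,s.round(1),'J4/5 pt',links(s)[1],'J6 pt',links(s)[2])
g=np.array([.631,.104,.074])
for th in (30,36):
  for ys in (1,-1): trial(('grasp',th,ys),g,pose(77.3,th,ys))
m=np.array([.516,-.161,.0])
for hd in (98,-82):
  h=np.radians(hd); gp=m+np.array([np.cos(h),np.sin(h),0])*(55-95*.8)/1000*1; gp[2]=.08
  for ys in (1,-1): trial(('place',hd,ys),gp,pose(hd,40,ys))
E
python3 t1.py
```

```text
('grasp', 30, 1) [-12.1  35.7  -4.5 -66.5 -70.8 -54. ] J4/5 pt [ 0.69  -0.148  0.388] J6 pt [ 0.563 -0.199  0.254]
('grasp', 30, -1) [-12.1  35.7  -4.5 -66.5 -70.8 126. ] J4/5 pt [ 0.69  -0.148  0.388] J6 pt [ 0.563 -0.199  0.254]
('grasp', 36, 1) [ -8.8  32.9  -5.1 -62.  -66.1 -59.3] J4/5 pt [ 0.684 -0.106  0.418] J6 pt [ 0.567 -0.179  0.285]
('grasp', 36, -1) [ -8.8  32.9  -5.1 -62.  -66.1 120.7] J4/5 pt [ 0.684 -0.106  0.418] J6 pt [ 0.567 -0.179  0.285]
('place', 98, 1) [-27.2  39.2   6.1 -38.8 -91.  -43.2] J4/5 pt [ 0.684 -0.351  0.411] J6 pt [ 0.557 -0.454  0.311]
('place', 98, -1) [-27.2  39.2   6.1 -38.8 -91.  136.8] J4/5 pt [ 0.684 -0.351  0.411] J6 pt [ 0.557 -0.454  0.311]
('place', -82, 1) [ 23.8  24.5 -57.9  68.3 -52.5   9.3] J4/5 pt [0.285 0.126 0.287] J6 pt [0.475 0.132 0.311]
('place', -82, -1) [  23.8   24.5  -57.9   68.3  -52.5 -170.7] J4/5 pt [0.285 0.126 0.287] J6 pt [0.475 0.132 0.311]
```

Run:
```python
from h import *
np.set_printoptions(precision=3,suppress=True)
print('box base scene',at('scene0',(455,295),0),at('scene0',(455,295),.2))
print('side base corners',[at('side0',p,0) for p in [(133,147),(178,149),(214,100)]])
print('grey2 base',[at('side0',p,0) for p in [(296,150),(335,150)]])
# height of grey2 if vertical above base: 
for b,t in [((296,150),(294,96)),((335,150),(336,96)),((133,147),(120,62)),((178,149),(178,63))]:
    B=at('side0',b,0);e,v=ray('side0',t);k=((B-e)[:2]@v[:2])/(v[:2]@v[:2]);print('top z',(e+k*v))
print('scene black',[at('scene0',(280,380),z) for z in (.1,.2,.25)])
a=cv2.imread('pics/side0.png');cv2.imwrite('pics/c5.png',cv2.resize(a[30:200,90:360],None,fx=2.9,fy=2.9,interpolation=cv2.INTER_CUBIC))
```

```text
box base scene [ 0.869 -0.339  0.   ] [ 0.74  -0.381  0.2  ]
side base corners [array([ 1.055, -0.455,  0.   ]), array([ 0.865, -0.424,  0.   ]), array([ 0.78 , -1.122,  0.   ])]
grey2 base [array([ 0.391, -0.39 ,  0.   ]), array([ 0.239, -0.383,  0.   ])]
top z [ 0.404 -0.391  0.216]
top z [ 0.25  -0.385  0.215]
top z [ 1.05  -0.457  0.34 ]
top z [ 0.829 -0.431  0.337]
scene black [array([ 0.367, -0.358,  0.1  ]), array([ 0.35 , -0.379,  0.2  ]), array([ 0.341, -0.389,  0.25 ])]
```

View pics/c5.png

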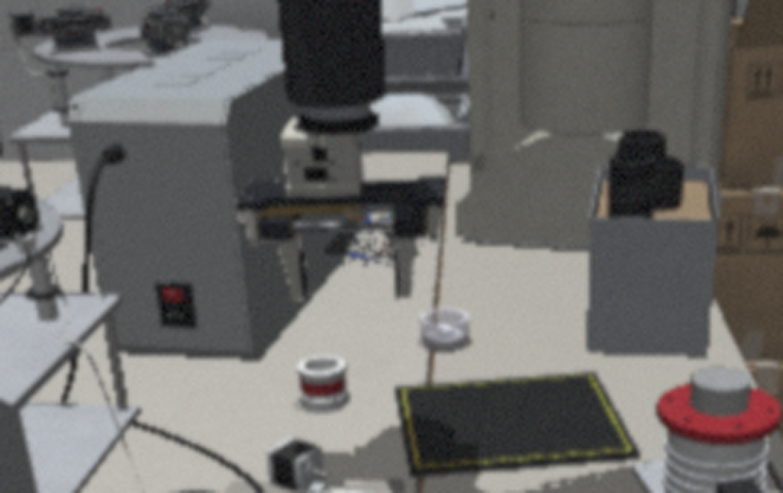

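```bash
cat > plan.py <<'E'
from kin import *
from h import ctrl,at
np.set_printoptions(precision=4,suppress=True,linewidth=150)
def rel(p,Rt,base=None):
    if base is None:
        o=ctrl.get_obs();base=(np.array(o['tool_pos']),r('xyz',o['orientation']))
    d=base[1].inv().apply(p-base[0]);return d,(base[1].inv()*Rt).as_rotvec()
def show(p,Rt,seed):
    q,e=ik(p,Rt,seed);print('ik',q.round(1),round(e,4),'w',links(q)[1],'f',links(q)[2]);return q
E
python3 - <<'E'
from plan import *
print([at('w3',p,.078) for p in [(178,71),(423,129),(277,202)]])
q0=ctrl.get_obs()['joint_pos']
Rt=pose(77.3,27,1)
for p in ([.61,-.03,.25],[.621,.06,.105],[.6347,.1205,.0734]):
    p=np.array(p);d,v=rel(p,Rt);print(d,v,np.degrees(np.linalg.norm(v)));q0=show(p,Rt,q0)
E
```

```text
[array([0.6887, 0.0775, 0.078 ]), array([0.5666, 0.1048, 0.078 ]), array([0.6398, 0.144 , 0.078 ])]
[-0.0344  0.0351  0.0461] [-0.3502 -0.6053  1.6672] 103.58759646976739
ik [-25.3  25.8   5.3 -60.4 -91.3 -66.1] 0.0 w [ 0.6293 -0.298   0.5778] f [ 0.536  -0.3586  0.4216]
[-0.0439  0.0242  0.2165] [-0.3502 -0.6053  1.6672] 103.58759646976739
ik [-18.5  34.4  -2.8 -64.9 -78.3 -54. ] 0.0 w [ 0.6724 -0.2246  0.4149] f [ 0.547  -0.2686  0.2766]
[-0.0819  0.0107  0.2733] [-0.3502 -0.6053  1.6672] 103.58759646976739
ik [-13.6  36.5  -4.1 -68.4 -73.4 -52.3] 0.0 w [ 0.6901 -0.1666  0.3803] f [ 0.5607 -0.2081  0.245 ]
```

```bash
python3 -m pendant '[[-0.003,0.003,0.004,-0.035,-0.06,0.165,1],[-0.007,0.007,0.009,-0.07,-0.12,0.33,1],[-0.01,0.01,0.014,-0.105,-0.18,0.5,1],[-0.014,0.014,0.018,-0.14,-0.24,0.665,1],[-0.017,0.017,0.023,-0.175,-0.3,0.83,1],[-0.02,0.021,0.028,-0.21,-0.36,1.0,1],[-0.024,0.025,0.032,-0.245,-0.42,1.165,1],[-0.027,0.028,0.037,-0.28,-0.48,1.33,1],[-0.031,0.032,0.041,-0.315,-0.545,1.5,1],[-0.034,0.035,0.046,-0.35,-0.605,1.667,1],[-0.034,0.035,0.046,-0.35,-0.605,1.667,1]]'; python3 log.py
python3 - <<'E'
from plan import *
Rt=pose(77.3,27,1)
for p in ([.621,.06,.105],[.6347,.1205,.0734]):
    d,v=rel(np.array(p),Rt);print(d,v)
E
```

```text
clock: 7.45
tool_pos: [0.6088, -0.0267, 0.2508]
orientation: [117.0, 0.0, 167.6]
force: [0.3, -0.7, 0.5]
opening: 0.0876
[-25.06  25.68   5.21 -60.38 -91.39 -66.08] [ 0.6088 -0.0267  0.2508] [1.1703e+02 2.0000e-02 1.6763e+02] 7.45
[ 0.0067 -0.0902  0.144 ] [-0.0006 -0.005   0.0029]
[ 0.0063 -0.0902  0.2136] [-0.0006 -0.005   0.0029]
```

```bash
python3 -m pendant '[[0.002,-0.03,0.04,0,-0.002,0,1],[0.004,-0.06,0.08,0,-0.004,0,1],[0.0065,-0.09,0.12,0,-0.005,0.003,1],[0.0065,-0.09,0.144,0,-0.005,0.003,1],[0.0065,-0.09,0.144,0,-0.005,0.003,1]]'; python3 log.py
python3 - <<'E'
from plan import *
from h import pic
Rt=pose(77.3,27,1)
d,v=rel(np.array([.6347,.1205,.0734]),Rt);print(d,v)
pic('side','d5');pic('wrist','w5');pic('scene','s5')
E
```

```text
clock: 8.07
tool_pos: [0.6231, 0.061, 0.1057]
orientation: [117.0, 0.1, 167.5]
force: [0.8, -0.2, -0.4]
opening: 0.0876
[-18.32  34.43  -2.57 -64.87 -78.34 -54.09] [0.6231 0.061  0.1057] [1.1699e+02 1.3000e-01 1.6747e+02] 8.075
[ 0.0016 -0.0013  0.0687] [ 0.0001 -0.0016  0.0034]
```

View pics/d5.png

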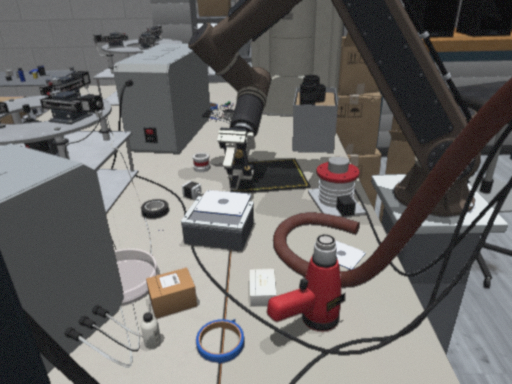

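View pics/s5.png

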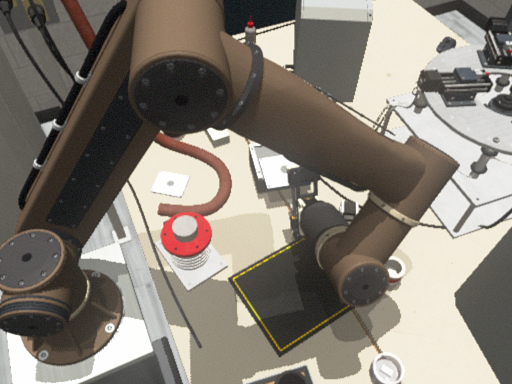

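View pics/w5.png

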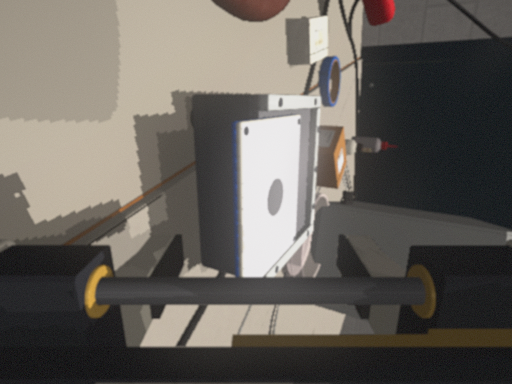

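```bash
python3 -m pendant '[[0.001,-0.001,0.02,0,-0.001,0.003,1],[0.0015,-0.001,0.04,0,-0.001,0.003,1],[0.0015,-0.001,0.055,0,-0.001,0.003,1],[0.0015,-0.001,0.068,0,-0.001,0.003,1],[0.0015,-0.001,0.068,0,-0.001,0.003,1]]'; python3 log.py
python3 - <<'E'
from h import pic
pic('wrist','w6');pic('side','d6')
E
```

```text
clock: 8.85
tool_pos: [0.6343, 0.1187, 0.073]
orientation: [117.0, -0.1, 167.2]
force: [0.1, 0.2, 0.0]
opening: 0.0874
[-13.75  36.56  -4.14 -68.34 -73.47 -52.38] [0.6343 0.1187 0.073 ] [ 1.1699e+02 -1.1000e-01  1.6716e+02] 8.85
```

View pics/w6.png

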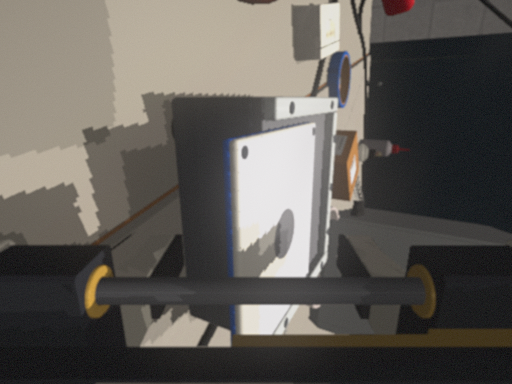

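```bash
python3 -m pendant '[[0,0,0,0,0,0,0.2],[0,0,0,0,0,0,-0.1],[0,0,0,0,0,0,-0.3],[0,0,0,0,0,0,-0.3]]'; python3 -c "
from h import pic
pic('wrist','w7')"
```

```text
clock: 9.45
tool_pos: [0.6347, 0.1174, 0.0738]
orientation: [117.0, -0.0, 167.1]
force: [0.5, 1.0, 0.6]
opening: 0.053
```

View pics/w7.png

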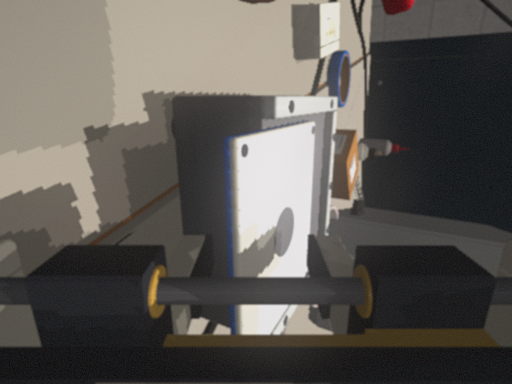

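```bash
python3 -m pendant '[[0,0,0,0,0,0,-0.3],[0,0,0,0,0,0,-0.3],[0,0,0,0,0,0,-0.3],[0,0,0,0,0,0,-0.3]]'; python3 -c "
from h import pic
pic('wrist','w8')"
```

```text
clock: 10.0
tool_pos: [0.6346, 0.1176, 0.0736]
orientation: [117.0, -0.1, 167.1]
force: [0.1, -0.6, -0.5]
opening: 0.0307
```

View pics/w8.png

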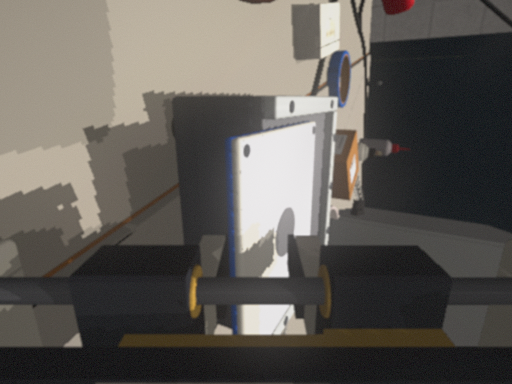

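```bash
python3 -m pendant '[[0,0,0,0,0,0,-0.6],[0,0,0,0,0,0,-0.6],[0,0,0,0,0,0,-0.6]]'; python3 -m pendant '[[0,0.0025,-0.0015,0,0,0,-1],[0,0.005,-0.0025,0,0,0,-1],[0,0.007,-0.0035,0,0,0,-1],[0,0.009,-0.0045,0,0,0,-1]]'; python3 -c "
from h import pic
pic('wrist','w9');pic('side','d9')"
```

```text
clock: 10.42
tool_pos: [0.6347, 0.1177, 0.0741]
orientation: [117.0, -0.0, 167.1]
force: [0.1, -1.1, 1.7]
opening: 0.0181
clock: 10.92
tool_pos: [0.635, 0.1184, 0.0853]
orientation: [116.9, 0.0, 167.1]
force: [-0.6, 1.9, 5.2]
opening: 0.0138
```

View pics/w9.png

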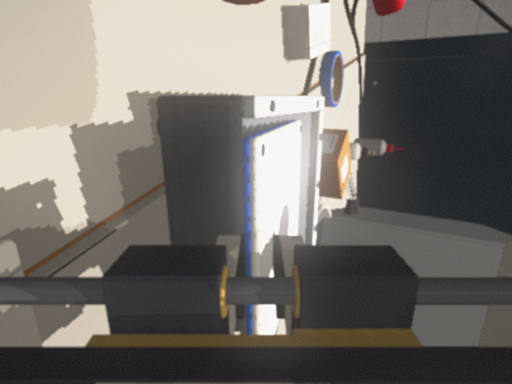

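View pics/d9.png

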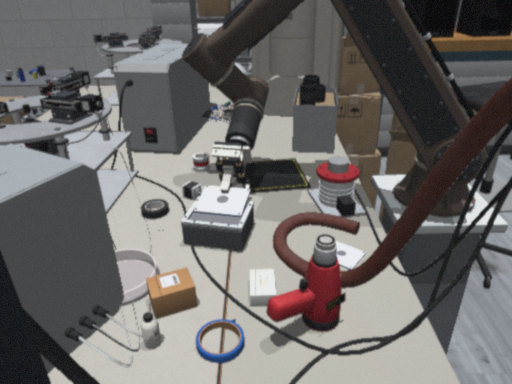

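```bash
python3 -m pendant '[[0,0.003,-0.0015,0,0,0,-1],[0,0.006,-0.003,0,0,0,-1],[0,0.009,-0.0045,0,0,0,-1],[0,0.012,-0.006,0,0,0,-1],[0,0.016,-0.008,0,0,0,-1],[0,0.02,-0.01,0,0,0,-1],[0,0.024,-0.012,0,0,0,-1],[0,0.028,-0.014,0,0,0,-1]]'; python3 -c "
from h import pic
pic('wrist','w10')"
```

```text
clock: 12.02
tool_pos: [0.6344, 0.1172, 0.1143]
orientation: [117.1, -0.1, 167.1]
force: [0.0, 0.3, -0.4]
opening: 0.0079
```

View pics/w10.png

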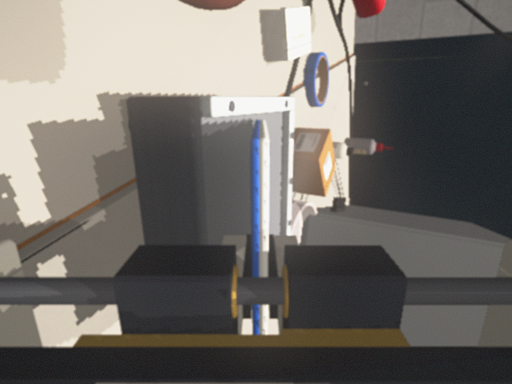

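Run:
```python
from plan import *
from h import ctrl
d=json.load(open('pics/w10.json'));K=np.array(d['mtx']);T=np.array(d['tool_from_camera'])
for u,v in [(262,122),(262,118),(262,126)]:
    p=np.linalg.inv(K)@[u,v,1];w=T[:3,:3]@[p[0],-p[1],-1];c=T[:3,3]
    for x in (.060,.065,.07):
        k=(x-c[0])/w[0];print(v,x,(c+k*w).round(4))
q=ctrl.get_obs()['joint_pos']
P=np.array([.58,-.06,.30]);
R1=pose(77.3,27,1);d,v=rel(P,R1);print('lift',d,v);q=show(P,R1,q)
for a in range(30,181,30):
    Ra=R1*r('z',-a);q=show(P,Ra,q)
R2=pose(98,40,-1)
m=np.array([.516,-.163,0]);zt=R2.apply([0,0,1])
```

```text
122 0.06 [0.06   0.0031 0.1342]
122 0.065 [0.065  0.0027 0.0657]
122 0.07 [ 0.07    0.0023 -0.0027]
118 0.06 [0.06   0.0035 0.1933]
118 0.065 [0.065 0.003 0.111]
118 0.07 [0.07   0.0025 0.0287]
126 0.06 [0.06   0.0029 0.0918]
126 0.065 [0.065  0.0025 0.0333]
126 0.07 [ 0.07    0.0022 -0.0252]
lift [ 0.0137  0.0806 -0.2489] [-0.0019  0.0031 -0.0025]
ik [-28.8  22.3   6.7 -59.5 -96.6 -68.7] 0.0 w [ 0.5917 -0.3247  0.6309] f [ 0.506  -0.3886  0.4716]
ik [-28.8  22.3   6.7 -59.5 -96.6 -38.7] 0.0 w [ 0.5917 -0.3247  0.6309] f [ 0.506  -0.3886  0.4716]
ik [-28.8  22.3   6.7 -59.5 -96.6  -8.7] 0.0 w [ 0.5917 -0.3247  0.6309] f [ 0.506  -0.3886  0.4716]
ik [-28.8  22.3   6.7 -59.5 -96.6  21.3] 0.0 w [ 0.5917 -0.3247  0.6309] f [ 0.506  -0.3886  0.4716]
ik [-28.8  22.3   6.7 -59.5 -96.6  51.3] 0.0 w [ 0.5917 -0.3247  0.6309] f [ 0.506  -0.3886  0.4716]
ik [-28.8  22.3   6.7 -59.5 -96.6  81.3] 0.0 w [ 0.5917 -0.3247  0.6309] f [ 0.506  -0.3886  0.4716]
ik [-28.8  22.3   6.7 -59.5 -96.6 111.3] 0.0 w [ 0.5917 -0.3247  0.6309] f [ 0.506  -0.3886  0.4716]
```

```bash
python3 -m pendant '[[0,0.02,-0.03,0,0,0,-1],[0.002,0.04,-0.06,0,0,0,-1],[0.004,0.06,-0.09,0,0,0,-1],[0.006,0.07,-0.125,0,0,0,-1],[0.008,0.08,-0.16,0,0,0,-1],[0.01,0.08,-0.195,0,0,0,-1],[0.013,0.08,-0.225,0,0,0,-1],[0.014,0.08,-0.249,0,0,0,-1],[0.014,0.08,-0.249,0,0,0,-1]]'; python3 -m pendant '[[0,0,0,0,0,-0.1,-1],[0,0,0,0,0,-0.25,-1],[0,0,0,0,0,-0.4,-1],[0,0,0,0,0,-0.55,-1],[0,0,0,0,0,-0.7,-1],[0,0,0,0,0,-0.85,-1],[0,0,0,0,0,-1.0,-1],[0,0,0,0,0,-1.15,-1],[0,0,0,0,0,-1.3,-1],[0,0,0,0,0,-1.45,-1],[0,0,0,0,0,-1.57,-1]]'; python3 -c "
from h import pic
pic('side','d11');pic('scene','s11')";python3 log.py
```

```text
clock: 13.2
tool_pos: [0.5797, -0.0619, 0.2991]
orientation: [117.1, -0.0, 166.9]
force: [0.3, 0.1, -0.6]
opening: 0.0079
clock: 14.58
tool_pos: [0.5797, -0.0593, 0.2983]
orientation: [-179.9, 63.0, -102.7]
force: [0.4, -0.8, -1.6]
opening: 0.0079
[-28.75  22.28   6.47 -59.57 -96.39  21.28] [ 0.5797 -0.0593  0.2984] [ 179.78   63.   -103.08] 14.675
```

View pics/d11.png

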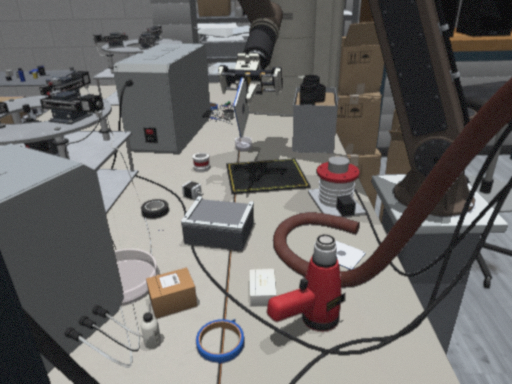

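View pics/s11.png

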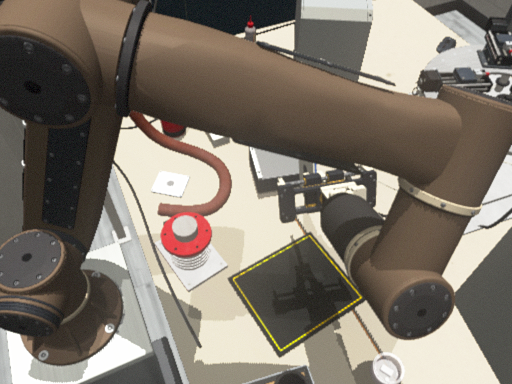

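Run:
```python
from plan import *
R2=pose(98,40,-1);zt=R2.apply([0,0,1]);q=ctrl.get_obs()['joint_pos']
for z in (.115,.0747):
    P=np.array([.518,-.180,z])+.019*zt
    d,v=rel(P,R2);print(P,d,v,np.degrees(np.linalg.norm(v)));q=show(P,R2,q)
# intermediate high
P=np.array([.53,-.15,.26])+.019*zt
d,v=rel(P,R2);print('hi',P,d,v);show(P,R2,q)
```

```text
[ 0.516  -0.1656  0.1028] [ 0.2278  0.0381 -0.0161] [-0.4263 -0.0638 -1.7527] 103.41769051123913
ik [-27.1  36.7   6.8 -38.9 -93.5 134.7] 0.0 w [ 0.6777 -0.3468  0.4502] f [ 0.5563 -0.4523  0.3458]
[ 0.516  -0.1656  0.0625] [0.2638 0.038  0.0022] [-0.4263 -0.0638 -1.7527] 103.41769051123913
ik [-27.1  39.5   5.7 -38.8 -90.5 137.1] 0.0 w [ 0.6838 -0.3497  0.4054] f [ 0.5563 -0.4523  0.3055]
hi [ 0.528  -0.1356  0.2478] [ 0.0842  0.0333 -0.0535] [-0.4263 -0.0638 -1.7527]
ik [ -24.9   27.5   12.6  -41.5 -103.7  123.3] 0.0 w [ 0.6584 -0.3057  0.6135] f [ 0.5683 -0.4223  0.4908]
```

Rotate to the placing orientation at height first.

```bash
python3 -m pendant '[[0.008,0.003,-0.005,-0.04,-0.006,-0.165,-1],[0.016,0.006,-0.01,-0.08,-0.012,-0.33,-1],[0.024,0.009,-0.015,-0.12,-0.018,-0.495,-1],[0.032,0.012,-0.02,-0.16,-0.024,-0.66,-1],[0.04,0.015,-0.025,-0.2,-0.03,-0.825,-1],[0.048,0.018,-0.03,-0.24,-0.036,-0.99,-1],[0.056,0.021,-0.035,-0.28,-0.042,-1.155,-1],[0.064,0.025,-0.04,-0.32,-0.048,-1.32,-1],[0.072,0.029,-0.045,-0.36,-0.055,-1.485,-1],[0.08,0.032,-0.05,-0.4,-0.06,-1.64,-1],[0.084,0.033,-0.053,-0.426,-0.064,-1.753,-1],[0.084,0.033,-0.053,-0.426,-0.064,-1.753,-1]]'; python3 log.py;python3 - <<'E'
from plan import *
from h import pic
pic('side','d12');pic('scene','s12')
R2=pose(98,40,-1);zt=R2.apply([0,0,1])
for z in (.115,.0747):
    P=np.array([.518,-.180,z])+.019*zt
    print(*rel(P,R2))
E
```

```text
clock: 16.18
tool_pos: [0.5285, -0.1351, 0.2484]
orientation: [-130.0, 0.1, 7.9]
force: [-0.1, 0.2, -1.0]
opening: 0.0079
[ -24.88   27.48   12.69  -41.51 -103.77  123.1 ] [ 0.5285 -0.1351  0.2484] [-1.2998e+02  1.2000e-01  7.8700e+00] 16.175
[-0.0161  0.1299  0.0717] [-0.0012 -0.0006 -0.0043]
[-0.016   0.1608  0.0976] [-0.0012 -0.0006 -0.0043]
```

View pics/d12.png

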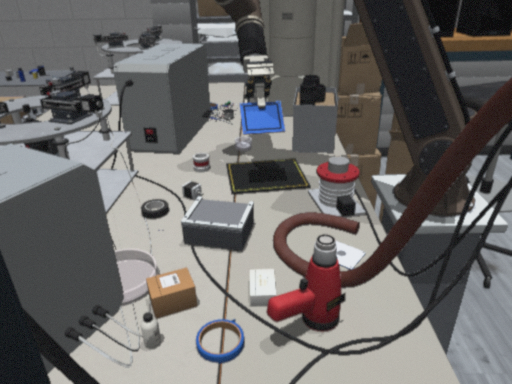

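View pics/s12.png

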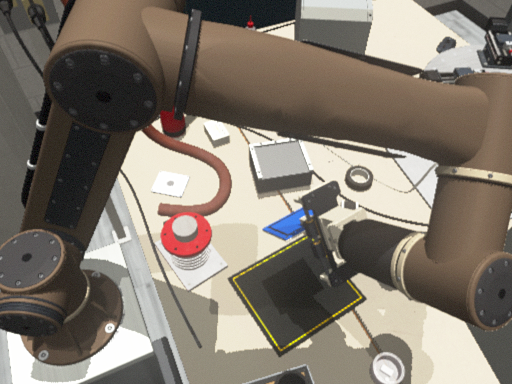

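Run:
```python
from h import *
a=cv2.imread('pics/d12.png');cv2.imwrite('pics/c12.png',cv2.resize(a[85:145,225:305],None,fx=9,fy=9,interpolation=cv2.INTER_CUBIC))
```

```text
(no output)
```

View pics/c12.png

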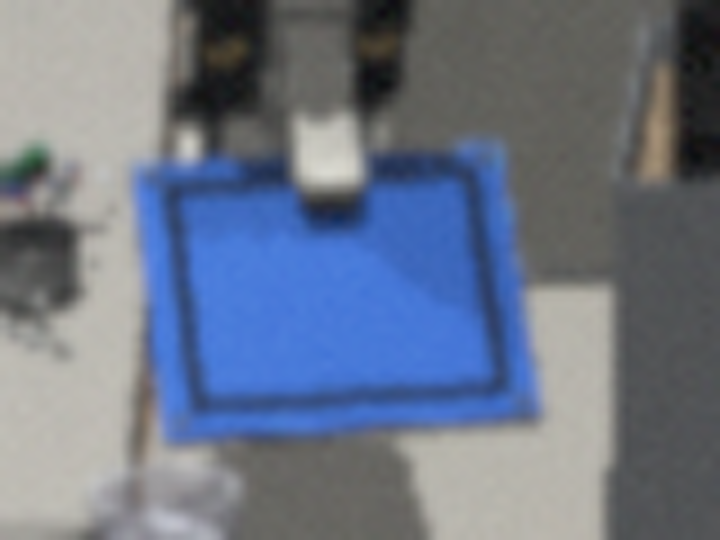

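Run:
```python
from h import *
d=json.load(open('pics/d12.json'));t=np.array(d['tp']);Rt=R.from_euler('xyz',d['to'],degrees=True);n=Rt.apply([0,1,0])
for p in [(135,165),(505,142),(540,415),(168,438)]:
    e,v=ray('d12',crop(p,9,(225,85)));c=t-.004*n
    k=((c-e)@n)/(v@n);print(Rt.inv().apply(e+k*v-t).round(4))
```

```text
[ 0.0665 -0.004  -0.0246]
[-0.0641 -0.004  -0.0247]
[-0.0603 -0.004   0.0851]
[ 0.0669 -0.004   0.084 ]
```

```bash
python3 -m pendant '[[-0.003,0.03,0.015,0,0,-0.001,-1],[-0.006,0.06,0.03,0,0,-0.002,-1],[-0.01,0.09,0.045,0,0,-0.004,-1],[-0.013,0.115,0.058,0,0,-0.004,-1],[-0.016,0.138,0.0705,0,0,-0.004,-1],[-0.016,0.138,0.0705,0,0,-0.004,-1]]'; python3 log.py;python3 - <<'E'
from plan import *
from h import pic
pic('side','d13')
R2=pose(98,40,-1)
print(*rel(np.array([.517,-.1716,.0674]),R2))
E
```

```text
clock: 17.02
tool_pos: [0.5165, -0.172, 0.0954]
orientation: [-129.8, 0.0, 8.0]
force: [0.2, -0.8, -0.8]
opening: 0.0079
[-27.55  37.61   7.25 -38.73 -93.56 135.31] [ 0.5165 -0.172   0.0954] [-1.2982e+02  2.0000e-02  8.0400e+00] 17.025
[-0.0002  0.0223  0.0194] [-0.0015 -0.0001  0.0021]
```

View pics/d13.png

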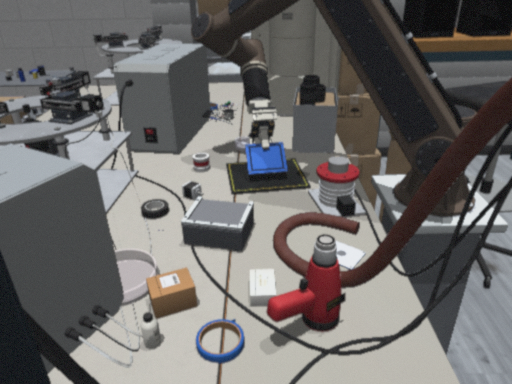

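Lower 24 mm, then creep down until contact.

```bash
python3 -m pendant '[[0,0.006,0.005,0,0,0.001,-1],[0,0.012,0.0105,0,0,0.002,-1],[0,0.017,0.0145,0,0,0.002,-1],[0,0.019,0.0165,0,0,0.002,-1],[0,0.019,0.0165,0,0,0.002,-1]]'; python3 -m pendant '[[0,0.0008,0.0006,0,0,0,-1],[0,0.0016,0.0013,0,0,0,-1],[0,0.0023,0.0019,0,0,0,-1],[0,0.003,0.0026,0,0,0,-1],[0,0.003,0.0026,0,0,0,-1]]'; python3 log.py
```

```text
clock: 17.7
tool_pos: [0.5174, -0.1717, 0.0722]
orientation: [-130.0, -0.1, 8.0]
force: [-0.2, -0.3, -2.2]
opening: 0.0079
clock: 18.32
tool_pos: [0.5174, -0.1717, 0.0683]
orientation: [-130.0, -0.1, 8.0]
force: [-0.4, 0.7, -1.1]
opening: 0.0079
[-27.47  39.41   6.52 -38.66 -91.37 136.94] [ 0.5174 -0.1717  0.0683] [-1.2997e+02 -1.1000e-01  8.0300e+00] 18.325
```

```bash
python3 -m pendant '[[0,0.0008,0.0006,0,0,0,-1],[0,0.0016,0.0013,0,0,0,-1],[0,0.0016,0.0013,0,0,0,-1]]';python3 -m pendant '[[0,0.0008,0.0006,0,0,0,-1],[0,0.0016,0.0013,0,0,0,-1],[0,0.0016,0.0013,0,0,0,-1]]'
```

```text
clock: 18.7
tool_pos: [0.5177, -0.172, 0.0673]
orientation: [-130.0, -0.2, 8.1]
force: [1.1, -1.7, 6.3]
opening: 0.0081
clock: 19.08
tool_pos: [0.5179, -0.1727, 0.0663]
orientation: [-130.0, -0.2, 8.1]
force: [0.2, -5.3, 12.0]
opening: 0.0077
```

```bash
python3 -m pendant '[[0,-0.001,-0.0008,0,0,0,-1],[0,-0.0012,-0.001,0,0,0,-0.8],[0,-0.0012,-0.001,0,0,0,-0.7],[0,-0.0012,-0.001,0,0,0,-0.6],[0,-0.0012,-0.001,0,0,0,-0.4],[0,-0.0012,-0.001,0,0,0,-0.2],[0,-0.0012,-0.001,0,0,0,0]]'; python3 -c "
from h import pic
pic('side','d14');pic('wrist','w14')"
```

```text
clock: 19.95
tool_pos: [0.5175, -0.1717, 0.0658]
orientation: [-130.0, -0.1, 8.0]
force: [-0.7, 0.5, -0.6]
opening: 0.0398
```

View pics/d14.png

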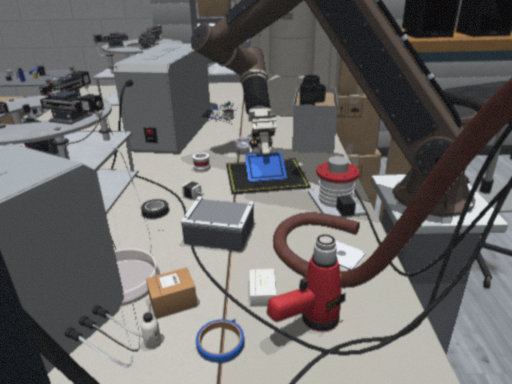

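View pics/w14.png

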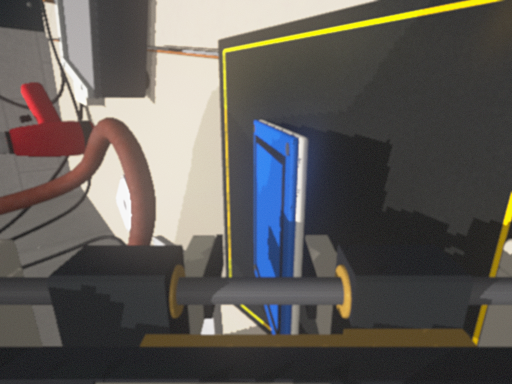

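```bash
python3 -m pendant '[[0,0,0,0,0,0,0.2],[0,0,0,0,0,0,0.4],[0,0,0,0,0,0,0.6],[0,0,0,0,0,0,0.8],[0,0,0,0,0,0,0.9],[0,0,0,0,0,0,0.9],[0,0,0,0,0,0,0.9]]'; python3 -c "
from h import pic
pic('side','d15');pic('wrist','w15')"
```

```text
clock: 20.92
tool_pos: [0.5175, -0.1718, 0.0659]
orientation: [-130.0, -0.1, 8.0]
force: [-0.1, 1.2, 0.4]
opening: 0.0834
```

View pics/w15.png

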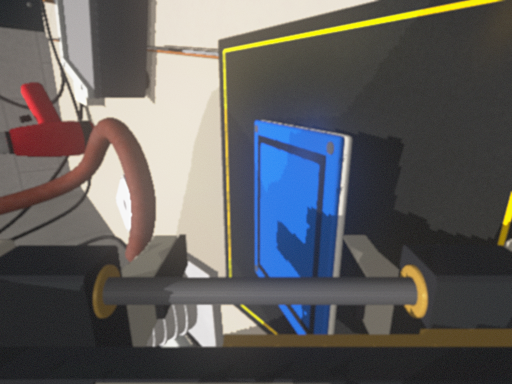

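```bash
python3 -m pendant '[[0,0.0032,-0.0038,0,0,0,0.9],[0,0.0065,-0.0077,0,0,0,0.9],[0,0.013,-0.0153,0,0,0,0.9],[0,0.0193,-0.023,0,0,0,0.9],[0,0.0257,-0.0306,0,0,0,0.9],[0,0.032,-0.038,0,0,0,0.9],[0,0.0257,-0.06,0,0,0,0.9],[0,0.0257,-0.09,0,0,0,0.9],[0,0.0257,-0.09,0,0,0,0.9]]'; python3 -c "
from h import pic
pic('side','d16');pic('wrist','w16')"
```

```text
clock: 22.15
tool_pos: [0.53, -0.2586, 0.1051]
orientation: [-130.1, -0.2, 8.0]
force: [-0.3, 0.1, -0.9]
opening: 0.0831
```

View pics/d16.png

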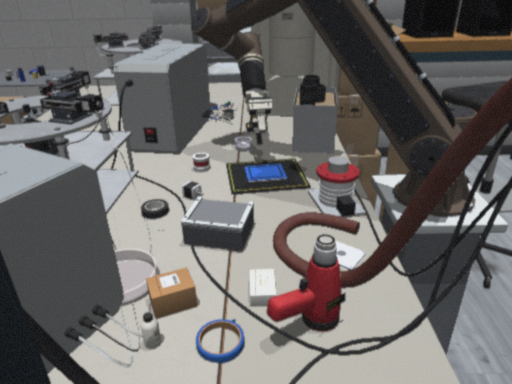

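View pics/w16.png

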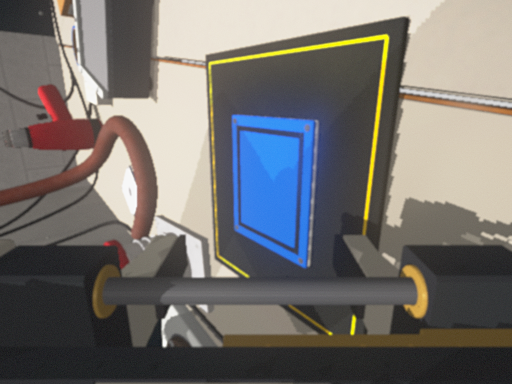

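Flat, blue up. Raise clear and measure the centring.

```bash
python3 -m pendant '[[0,-0.02,-0.03,0,0,0,0.9],[0,-0.04,-0.06,0,0,0,0.9],[0,-0.06,-0.08,0,0,0,0.9],[0,-0.06,-0.08,0,0,0,0.9]]'
python3 - <<'E'
from h import *
pic('side','d17');pic('scene','s17')
a=cv2.imread('pics/d17.png');cv2.imwrite('pics/c17.png',cv2.resize(a[150:205,215:315],None,fx=8,fy=8,interpolation=cv2.INTER_CUBIC))
E
```

```text
clock: 22.75
tool_pos: [0.5329, -0.2791, 0.2032]
orientation: [-130.1, -0.3, 8.1]
force: [-0.0, 0.2, 0.3]
opening: 0.0835
```

View pics/c17.png

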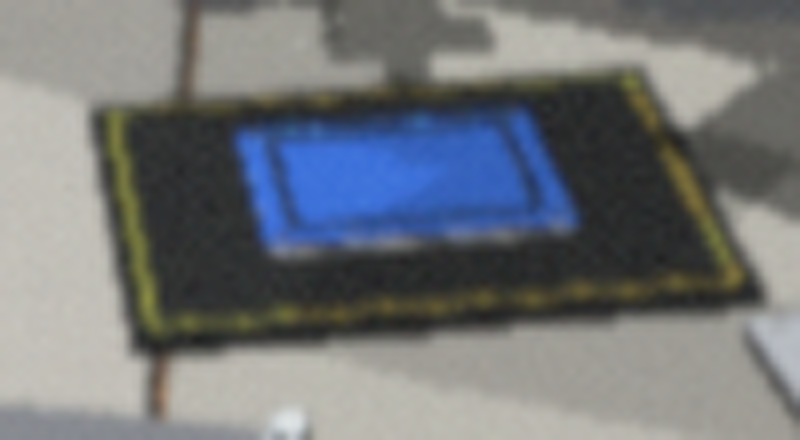

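View pics/s17.png

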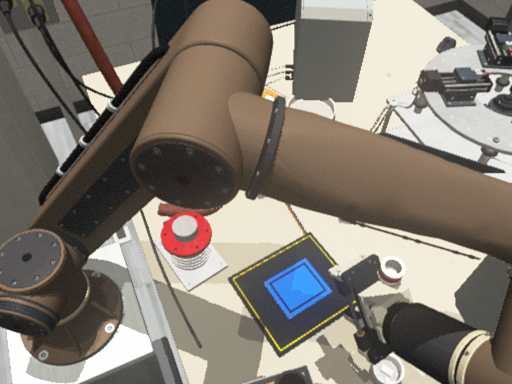

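Run:
```python
from h import *
P=np.array([at('d17',crop(p,8,(215,150)),.018) for p in [(237,130),(535,107),(580,225),(270,245)]])
M=np.array([at('d17',crop(p,8,(215,150)),.01) for p in [(95,107),(640,68),(762,300),(137,352)]])
print(P.mean(0),M.mean(0),np.hypot(*(P.mean(0)-M.mean(0))[:2]))
for Q in(P,M):
  d=Q[0]-Q[1];print(np.hypot(*d[:2]),np.degrees(np.arctan2(d[1],d[0])))
# scene estimate
a=cv2.imread('pics/s17.png');cv2.imwrite('pics/c18.png',cv2.resize(a[225:360,220:380],None,fx=4.5,fy=4.5,interpolation=cv2.INTER_CUBIC))
```

```text
[ 0.51802729 -0.16332393  0.018     ] [ 0.51703526 -0.15678726  0.01      ] 0.006611518723367049
0.1348285065740024 7.896434361879661
0.2543403775319392 7.2791889470413125
```

View pics/c18.png

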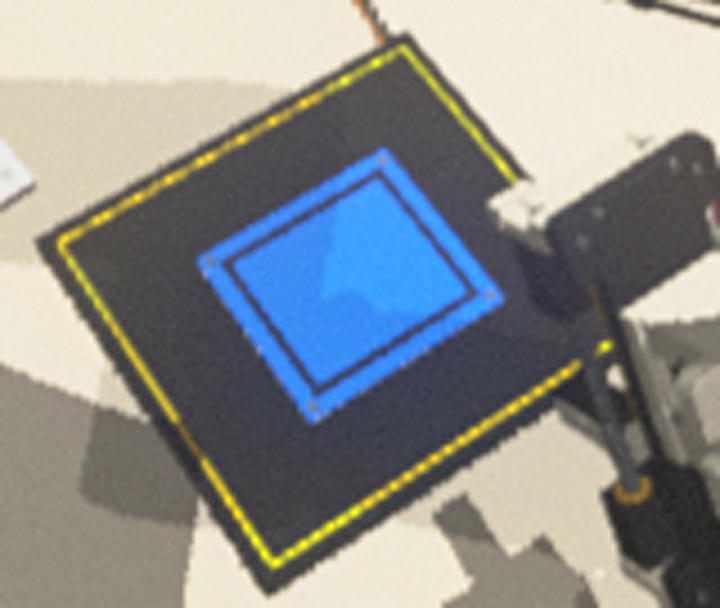

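Centred within about 7 mm and square within about 1°. Handing in.

```bash
python3 -c "
from h import *
o=ctrl.get_obs();print(o['clock'],np.abs(o['qvel']).max(),o['force']);print(ctrl.close_job())"
```

```text
22.85 1.0391228601741889 [ 0.1813865   0.36232989 -1.29599681]
the job is handed in; nothing more can be done
None
```

The plate lies flat on the mat, blue gasket side up, released, and the job is handed in at about 23 s of the 64 s allowed.

- **Slide:** I pressed a fingertip on the plate with about 10–15 N and dragged it 51 mm. By the wrist camera that left about 40 mm over the lip, lying flat.
- **Grasp and lift:** I gripped the overhanging edge from above at a 27° tilt and lifted it clear. The jaws read 7.9 mm, which matches the plate's 8 mm.
- **Turn and place:** I rolled it half a turn and lowered it until the far edge touched the mat while still gripped. Contact showed at 6 N and I stopped at 12 N. Then I opened the jaws and drew the lower finger out.

**Last checks (side camera):**
- The plate's centre is about 7 mm from the mat's centre.
- The long sides agree to within about 1°.
- The arm is clear of everything at z = 0.20 m.
- In the last pictures the cup, motor and carton look where they started, but I did not measure their positions at the end.

**One disagreement:** the grip was about 8 mm nearer the plate's edge than planned. I corrected for that before placing. No other checks disagreed.

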